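# Make up the shelf-hanging kit and the electrical kit

## Task

Make up the two kits from the things lying on the bench: the tape measure, the spirit level and the bit box go into the case with the orange latch and pocket floors, the pliers and the multimeter (face up) into the case with the blue ones. Seat each one flat on the floor of the foam pocket cut for it, set down and not dropped; the level stands on its base as it does now. Leave the masking tape, the padlock and the spanner where they lie.

Things in the scene. Friction and masses are not known exactly. Their poses are not given: they have to be found in the camera images.
- orange_case: Shelf-hanging kit: lidless black case, orange latch at -x end, 240 (x) x 190 (y) x 36 mm high, fixed. Origin: underside centre. Black foam, top 34 mm up; orange-floored pockets 12 mm deep (floor 22 mm up), centres (x,y) and sizes (x by y) in mm: level (0,52) 166x36; tape measure (-55,-30) 72x70; bit box (60,-30) 58x86.
- blue_case: Electrical kit: lidless black case, blue latch at -x end, 240 (x) x 190 (y) x 36 mm high, fixed. Origin: underside centre. Black foam, top 34 mm up; blue-floored pockets (mm): meter, either way round, centre (0,-46), 136 x 74, floor 22 up. Pliers (0,46), floor 24 up, their outline + 5 all round, jaws to +x (fits only so): y-width 60 from x -85, 46 from -44, 34 from 20, 26 from 55 to 85.
- pliers: combination pliers, red/yellow handles, shut, lying flat, 160 mm long. Origin: underside, mid length, centre line; jaws to +x, z up. Handles 18 mm thick, parallel and 36 mm wide over both from x -45 to 15 mm (grip near x 0, centre of mass), spreading to 50 mm at x -80; steel head 16 mm high, 24 mm wide to x 50, 16 to x 80. About 0.28 kg.
- meter: pocket multimeter, grey box with black face, pale green display and round dial, lying face up, 120 mm (x) by 58 mm (y) by 30 mm high. Origin: centre of the underside; x lengthwise to the display end, z up. The sides are flat 28 mm up. About 0.26 kg.
- level: torpedo spirit level, aluminium with black ends and a yellow vial in its top edge, standing on its long base, 150 mm (x) by 20 mm (y) by 40 mm high. Origin: centre of the underside; x lengthwise, z up. About 0.2 kg.
- tape: yellow pocket tape measure with a black and steel disc on top, lying on its side, 56 mm (x; a steel blade tip sticks out 4 mm more at +x) by 54 mm (y) by 28 mm high. Origin: centre of the underside, z up. Any way round fits its pocket squared up. About 0.18 kg.
- bit_box: green driver-bit box with a white panel on its lid, 42 mm (x) by 70 mm (y) by 24 mm high, black latch in the middle of its -x side. Origin: centre of the underside, z up. Either way round fits. About 0.15 kg.
- masking_tape: roll of cream masking tape lying flat, 68 mm across with a 44 mm hole, 25 mm high; not for the kits. Origin: centre of the underside.
- padlock: brass padlock lying flat, 72 mm along x (shackle to +x, body from x -32 to +12), 46 mm along y, 22 mm high; not for the kits. Origin: underside.
- spanner: steel spanner lying flat along its own x, 170 mm long, at most 45 mm wide and 20 mm high; not for the kits. Origin: underside, middle of the length.
Mind the look-alikes: they are no part of the job. Leave any purple or turquoise look-alike of the tape alone.

How it is judged:
By the outcome, as a careful person would: the job done as asked, in the order asked, and still so for the second after the job is handed in, with the robot touching nothing.
It also fails if it takes over 118 s, if anything falls off the work surface, if the arm or the gripper's body presses on something with over 40 N, if the wrist force passes 120 N, or if a joint passes its speed limit or range.

## Robot

A 6-joint arm with a two-finger parallel gripper is mounted at the origin on the work surface. World frame = base frame: x ahead of the robot, y to its left, z up, the work surface at z = 0. Lengths are in m, angles in rad, forces in N, time in s.
With the tool pointing down it reaches from about 0.35 to 0.775 m from the base axis. Payload 7.3 kg.
Tool frame: the origin (TCP) lies at the very end of the fingers, on their centre line; the grasp point (between the pads) lies 19 mm behind it; z points along the fingers, y is the line along which they close (so a half turn about z gives the same grasp; the last joint's range is limited). The gripper opens to 92 mm and grips with 3 to 60 N. Pads are 19 mm wide; open, the fingers measure 130 mm over their backs; the gripper's body (75 mm by 190 mm) begins 47 mm behind the grasp point.
Start: joints at [-1.452, 0.342, 1.524, -0, 1.275, -0.146], TCP at [0.137, -0.507, 0.227] pointing down, gripper open.
Joint ranges: [-2.53, 2.53], [-0.77, 2.02], [0.04, 2.7], [-1, 4.14], [0.28, 2.66], [-3.11, 3.11]. Speed limits (rad/s): [2.57, 2.57, 3.14, 3.14, 3.14, 3.14].

## Interface

Orientations are given as [roll, pitch, yaw] about the fixed x, y, z axes, in that order (R = Rz(yaw) Ry(pitch) Rx(roll)).
In Python, from cell import observe, read_camera, get_calibration, hand_in, search_frame gives the robot as it stands.
- The arm moves only by the tool step_arm, never from a script. Its argument "commands" is a list of rows, each an object with "translation": the shift along the tool's x, y, z in mm, a list of three; "roll": the turn about the tool's z in rad. In form: [{"translation": [x, y, z], "roll": roll}, ...]. A call has 1 to 20 rows; each row shifts and turns the commanded pose from where the row before left it, along the tool's axes as they then stand; what a row does not reach is not made up. A row lasts 1/12 s, in which the tool goes at most 41.7 mm and 7.16 degrees, less where a joint would pass 70% of its speed; a pose out of reach is approached as far as the arm can. A call is refused whole if a number of a shift passes 41.7 or a number of a turn 0.125, either way. A call with a gripper value outside its range is refused whole. "fingers" is the opening, from 0 (shut) to 1 (fully open), set as the call begins (left out, the last holds). The fingers move at their own pace and stop on an object; "grip_force" is the grip in N (left out, the last holds). Time passes only in rows, so rows that do not move let the fingers close. It gives the time, the measured TCP pose, the force, the opening and the grip force at its end, in the units of the state.
- observe(): the state, without advancing time (a new reading comes with each control period).
- read_camera(name): name is "scene" or "top"; returns the picture (384x512x3 uint8, red, green, blue); there is no depth.
- get_calibration(name): a dict with "camera_matrix" (3x3 intrinsics, pixels), "world_from_camera" (4x4, takes a point from camera to world coordinates). Camera axes: x right, y up, looking along -z (the intrinsics and any distortion apply to the point x, -y, -z); pixel columns grow to the right and rows downward; lengths in m; the calibration is good to about 2 mm. A picture is of the moment at which its call begins. get_calibration takes no time and is no camera call.
- hand_in(): hands the job in; it is judged then, once.
Trained networks look in the newest picture that a camera, given by its name, has taken for a name from the list of things; names that differ only in an ending like _2 or _b are one class to them, and where a whole thing is asked for, a point or a joint stands for the part that bears it (a point fixed in the world has none). Each returns a list of dicts, best first, with "confidence" (0 to 1); they miss things now and then, are a little off and sometimes report something else, mostly with a low value. They report only what shows in the picture. A call takes as long as a camera call. They do not tell look-alikes from the thing itself.
- search_frame(camera, name): "at" ([x, y, z] in m, in world coordinates, good to about 4 mm: the middle of the surface that is visible of it).
The state is a dict: "time": time; "qpos": joint angles; "qvel": joint speeds; "joint_efforts": joint torques, N m; "tool_pos": TCP position; "tool_rot": TCP orientation; "contact_force": force on the tool from outside, world axes, zero at the start; "torque": the same for the moment, N m; "opening": finger opening in m; "grip_force": force on a finger pad.
Only numpy, scipy, OpenCV 4.12 (cv2) and the standard library are available. Lean on these libraries where they do the work, as an engineer would, in place of code of your own. Each camera call takes 0.05 s, during which the arm holds its last target. There are 200 camera calls.

## Working session

There is one attempt and no reset: what is moved stays moved. The work goes in short steps, Python scripts to look and compute and a tool call to move; the robot and the scene stay as the last step left them, time stands still between calls to the robot, and variables do not carry over. Pictures are saved under pics/ and viewed, at most 14 in all, crops included, and the job is handed in when it is done.

Besides the shell and the picture viewer there is one more tool, called after ">>>" as name(argument=value, ...) on one line, values as JSON. step_arm: Moves the arm, as the interface text tells. Its arguments: {"type":"object","properties":{"commands":{"type":"array"},"fingers":{"type":"number"},"grip_force":{"type":"number"}},"required":["commands"]}

```bash
mkdir -p pics; python3 - <<'E'
from cell import *
import cv2,numpy as np
for n in("top","scene"):
    im=read_camera(n); cv2.imwrite(f"pics/{n}0.png",cv2.resize(im[:,:,::-1],(800,600),interpolation=cv2.INTER_CUBIC))
    c=get_calibration(n); print(n,{k:(np.round(v,4).tolist() if not isinstance(v,str) else v) for k,v in c.items()})
for t in["orange_case","blue_case","pliers","meter","level","tape","bit_box"]:
    print(t,[(np.round(d["at"],3).tolist(),round(d["confidence"],2)) for d in search_frame("top",t)][:4])
o=observe();print({k:np.round(v,3).tolist() for k,v in o.items()})
E
```

```text
top {'camera_matrix': [[481.6411, 0.0, 254.9456], [0.0, 481.6411, 188.8345], [0.0, 0.0, 1.0]], 'world_from_camera': [[-0.0213, 0.9897, -0.1415, 0.3288], [-0.9997, -0.0229, -0.0096, 0.0018], [-0.0127, 0.1413, 0.9899, 1.0491], [0.0, 0.0, 0.0, 1.0]]}
scene {'camera_matrix': [[361.1153, 0.0, 258.9983], [0.0, 361.1153, 191.8961], [0.0, 0.0, 1.0]], 'world_from_camera': [[0.2499, -0.6336, 0.7322, 1.1031], [0.9681, 0.1514, -0.1994, -0.1739], [0.0155, 0.7587, 0.6512, 0.5809], [0.0, 0.0, 0.0, 1.0]]}
orange_case [([0.459, -0.329, 0.032], 0.85)]
blue_case [([0.479, 0.313, 0.036], 0.86)]
pliers [([0.516, -0.008, 0.018], 0.73), ([0.478, 0.318, 0.042], 0.27)]
meter [([0.505, -0.101, 0.034], 0.74)]
level [([0.515, 0.093, 0.041], 0.88)]
tape [([0.324, -0.131, 0.026], 0.95), ([0.669, 0.06, 0.029], 0.92), ([0.286, 0.23, 0.031], 0.7)]
bit_box [([0.671, -0.176, 0.023], 0.79)]
{'time': 0.45, 'qpos': [-1.452, 0.342, 1.524, 0.0, 1.275, -0.146], 'qvel': [-0.001, 0.0, 0.0, 0.001, -0.0, -0.001], 'joint_efforts': [-0.001, -43.076, -24.426, 0.072, 0.049, -0.0], 'tool_pos': [0.137, -0.507, 0.227], 'tool_rot': [-3.142, -0.0, 0.265], 'contact_force': [0.53, 0.563, -0.572], 'torque': [0.021, 0.024, -0.012], 'grip_force': 0.0, 'opening': 0.092}
```

View pics/top0.png

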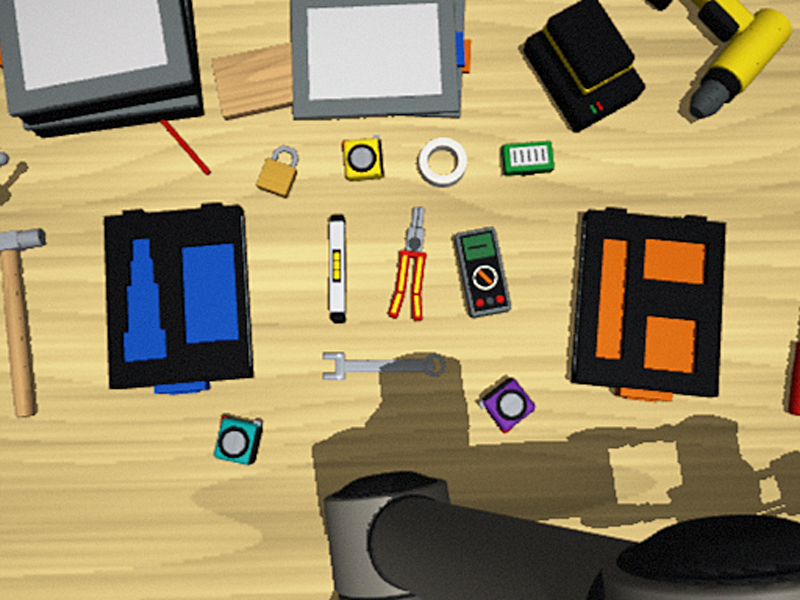

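View pics/scene0.png

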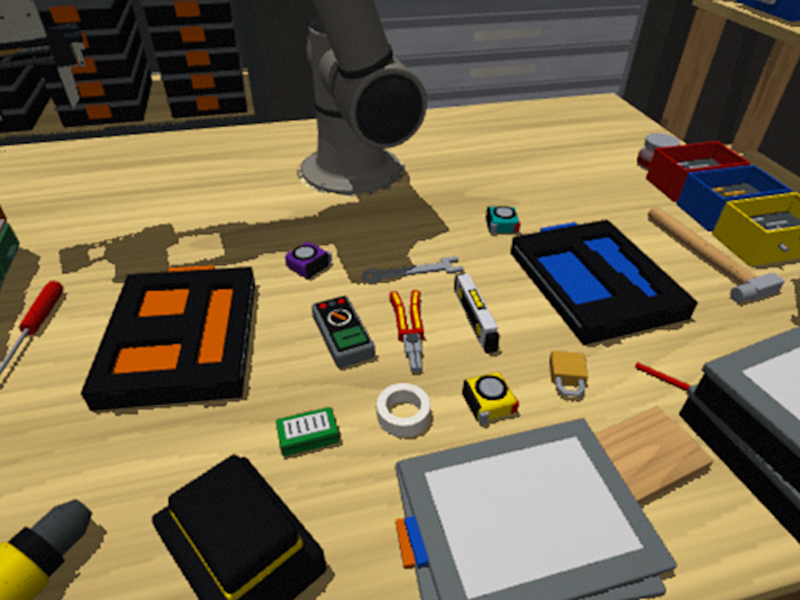

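The top view has image up = +x and image left = +y. The yellow tape measure is at (362,158), bit box (527,158), level (337,268), pliers (410,265), and meter (482,272). The orange case is on the right and the blue on the left, both with their latches toward the robot. The scene view agrees. The purple and turquoise tapes are the look-alikes.

Next I fit poses to the silhouettes.

```bash
cat >h.py <<'E'
import numpy as np,cv2
from scipy.optimize import minimize
from cell import *
def proj(P,cam):
    c=get_calibration(cam);T=np.linalg.inv(np.array(c["world_from_camera"]))
    p=np.c_[P,np.ones(len(P))]@T.T; p=p[:,:3]*[1,-1,-1]
    d=c.get("distortion",None)
    q=p@np.array(c["camera_matrix"]).T; return q[:,:2]/q[:,2:]
def box(x0,x1,y0,y1): return np.array([[x0,y0],[x1,y0],[x1,y1],[x0,y1]])/1000.
def place(poly,z,p):
    c,s=np.cos(p[2]),np.sin(p[2]); xy=poly@np.array([[c,s],[-s,c]])+p[:2]
    return np.c_[xy,np.full(len(xy),z)]
S=4
def fill(shape,poly):
    m=np.zeros((shape[0]*S,shape[1]*S),np.uint8)
    cv2.fillPoly(m,[np.round((poly+.5)*S*16-8).astype(np.int32)],255,shift=4); return m
def solid(parts,p,cam,shape):   # parts: (poly,h) prisms
    m=0
    for poly,h in parts:
        q=proj(np.r_[place(poly,0,p),place(poly,h,p)],cam)
        m=m|fill(shape,cv2.convexHull(q.astype(np.float32))[:,0])
    return cv2.resize(m,shape[::-1],interpolation=cv2.INTER_AREA)/255.
def pockets(ps,p,cam,shape):    # ps: (poly,floor) visible floor
    m=0
    for poly,f in ps:
        a=fill(shape,proj(place(poly,f,p),cam))&fill(shape,proj(place(poly,.034,p),cam)); m=m|a
    return cv2.resize(m,shape[::-1],interpolation=cv2.INTER_AREA)/255.
def fit(fn,items,obs,p0):       # obs: [(cam,mask float)]
    def cost(u):
        p=np.array([p0[0]+u[0]/1000,p0[1]+u[1]/1000,p0[2]+u[2]/50])
        return sum(np.abs(fn(items,p,c,m.shape)-m).sum()/m.sum() for c,m in obs)
    best=None
    for dy in(-.15,0,.15):
        r=minimize(cost,[0,0,dy*50],method="Nelder-Mead",options=dict(initial_simplex=np.array([[0,0,dy*50],[8,0,dy*50],[0,8,dy*50],[0,0,dy*50+5]])))
        if best is None or r.fun<best.fun: best=r
    u=best.x; return np.array([p0[0]+u[0]/1000,p0[1]+u[1]/1000,p0[2]+u[2]/50]),best.fun
pl=np.array
ORANGE=[(box(-83,83,34,70),.022),(box(-91,-19,-65,5),.022),(box(31,89,-73,13),.022)]
BLUE=[(box(-68,68,-83,-9),.022)]+[(pl([[-85,76],[-44,76],[-44,69],[20,69],[20,63],[55,63],[55,59],[85,59],[85,33],[55,33],[55,29],[20,29],[20,23],[-44,23],[-44,16],[-85,16]])/1000.,.024)]
THINGS=dict(pliers=[(pl([[-80,-25],[-80,25],[-45,18],[15,18],[15,-18],[-45,-18]])/1000.,.018),(box(15,50,-12,12),.016),(box(50,80,-8,8),.016)],
 meter=[(box(-60,60,-29,29),.030)],level=[(box(-75,75,-10,10),.040)],tape=[(box(-28,28,-27,27),.028)],bit_box=[(box(-21,21,-35,35),.024)])
def hsv(im): return cv2.cvtColor(im,cv2.COLOR_RGB2HSV).astype(int)
E
cat >m.py <<'E'
from h import *
im=read_camera("top");h=hsv(im);H,Sa,V=h[...,0],h[...,1],h[...,2]
f=cv2.GaussianBlur(im,(0,0),.6).astype(float)+1; ch=f/f.sum(2,keepdims=True)
wood=np.median(ch[230:260,230:300].reshape(-1,3),0)
non=(np.abs(ch-wood).sum(2)>.07)|(f.sum(2)<110)
def near(at,r,m):
    q=proj(np.array([at]),"top")[0];k=np.zeros(m.shape,bool)
    y,x=np.ogrid[:m.shape[0],:m.shape[1]]; k=(np.hypot(x-q[0],y-q[1])<r)&m
    k=cv2.morphologyEx(k.astype(np.uint8),cv2.MORPH_CLOSE,np.ones((3,3)))
    n,l,s,_=cv2.connectedComponentsWithStats(k); 
    k=(l==1+np.argmax(s[1:,4])).astype(np.uint8) if n>1 else k
    c,_=cv2.findContours(k,cv2.RETR_EXTERNAL,cv2.CHAIN_APPROX_NONE); cv2.drawContours(k,c,-1,1,-1); return k.astype(float)
ov=cv2.resize(im,None,fx=4,fy=4,interpolation=cv2.INTER_CUBIC)
def draw(mask,col):
    m=cv2.resize(mask,None,fx=4,fy=4)
    c,_=cv2.findContours((m>.5).astype(np.uint8),cv2.RETR_EXTERNAL,cv2.CHAIN_APPROX_NONE);cv2.drawContours(ov,c,-1,col,1)
cs=np.arange(im.shape[1])[None]
om=((H>4)&(H<17)&(Sa>200)&(V>120)&(cs>375)&(cs<460)); om[:128]=0; om[246:]=0
bm=((H>100)&(H<125)&(Sa>150)&(V>80)&(cs>70)&(cs<158)); bm[:128]=0; bm[240:]=0
for n,it,m,p0 in(("orange",ORANGE,om,[.459,-.329,0]),("blue",BLUE,bm,[.479,.313,0])):
    p,c=fit(pockets,it,[("top",m.astype(float))],p0);print(n,p.round(4),round(c,3));draw(pockets(it,p,"top",m.shape),(255,0,255))
at=dict(pliers=[.516,-.008,.018],meter=[.505,-.101,.034],level=[.515,.093,.041],tape=[.669,.06,.029],bit_box=[.671,-.176,.023])
for n,a in at.items():
    m=near(a,dict(pliers=45,meter=36,level=40,tape=22,bit_box=22)[n],non)
    p,c=fit(solid,THINGS[n],[("top",m)],[a[0],a[1],.1 if n in("meter",) else 0]);print(n,p.round(4),round(c,3));draw(m,(0,255,255));draw(solid(THINGS[n],p,"top",m.shape),(255,0,255))
b=ov[:,:,::-1]
w=b[300:900,800:1500];cv2.imwrite("pics/fit1.png",w)
w=np.hstack([b[480:1040,240:660],b[480:1040,1440:1820]]);cv2.imwrite("pics/fit2.png",w)
E
python3 m.py
```

```text
orange [ 0.4582 -0.3299 -0.1254] 0.044Traceback (most recent call last):
  File "m.py", line 21, in <module>
    p,c=fit(pockets,it,[("top",m.astype(float))],p0);print(n,p.round(4),round(c,3));draw(pockets(it,p,"top",m.shape),(255,0,255))
        ~~~^^^^^^^^^^^^^^^^^^^^^^^^^^^^^^^^^^^^^^^^^
  File "h.py", line 34, in fit
    r=minimize(cost,[0,0,dy*50],method="Nelder-Mead",options=dict(initial_simplex=np.array([[0,0,dy*50],[8,0,dy*50],[0,8,dy*50],[0,0,dy*50+5]])))
    res = _minimize_neldermead(fun, x0, args, callback, bounds=bounds,
                               **options)
    fxe = func(xe)
    fx = function(np.copy(x), *(wrapper_args + args))
  File "h.py", line 31, in cost
    return sum(np.abs(fn(items,p,c,m.shape)-m).sum()/m.sum() for c,m in obs)
  File "h.py", line 31, in <genexpr>
    return sum(np.abs(fn(items,p,c,m.shape)-m).sum()/m.sum() for c,m in obs)
                      ~~^^^^^^^^^^^^^^^^^^^
  File "h.py", line 26, in pockets
    a=fill(shape,proj(place(poly,f,p),cam))&fill(shape,proj(place(poly,.034,p),cam)); m=m|a
                                                       ~~~~^^^^^^^^^^^^^^^^^^^^^^^^
  File "h.py", line 5, in proj
    c=get_calibration(cam);T=np.linalg.inv(np.array(c["world_from_camera"]))
ValueError: time passes only in moves, steps and waits
```

Calibration calls are limited, so I'll cache them.

```bash
sed -i 's/^def proj/from functools import lru_cache\ncal=lru_cache(get_calibration)\ndef proj/; s/c=get_calibration(cam)/c=cal(cam)/' h.py; sed -i '/distortion/d' h.py; python3 m.py
```

```text
orange [ 0.4581 -0.3299 -0.1249] 0.043
blue [0.4816 0.3177 0.062 ] 0.03
pliers [ 0.5238 -0.0077 -0.1484] 0.284
meter [ 0.507  -0.1054  0.1699] 0.083
level [ 0.5174  0.0974 -0.008 ] 0.165
tape [0.675  0.0588 0.0952] 0.094
bit_box [ 0.6705 -0.176   0.0421] 0.075
```

View pics/fit1.png

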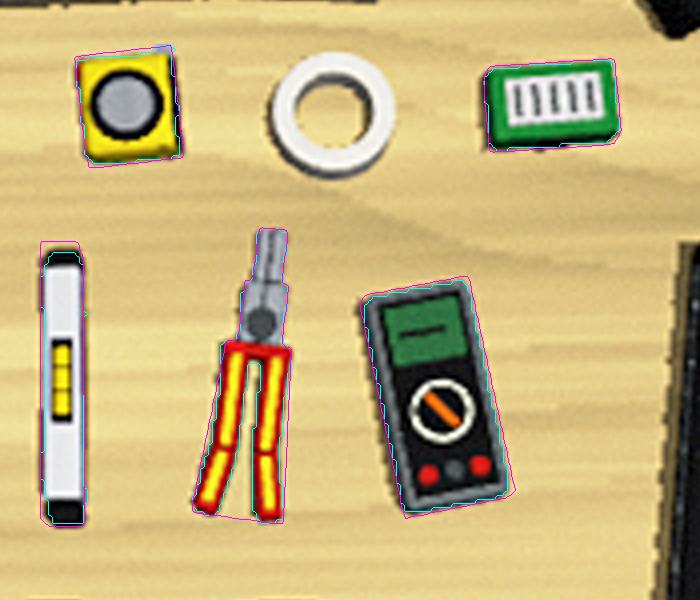

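View pics/fit2.png

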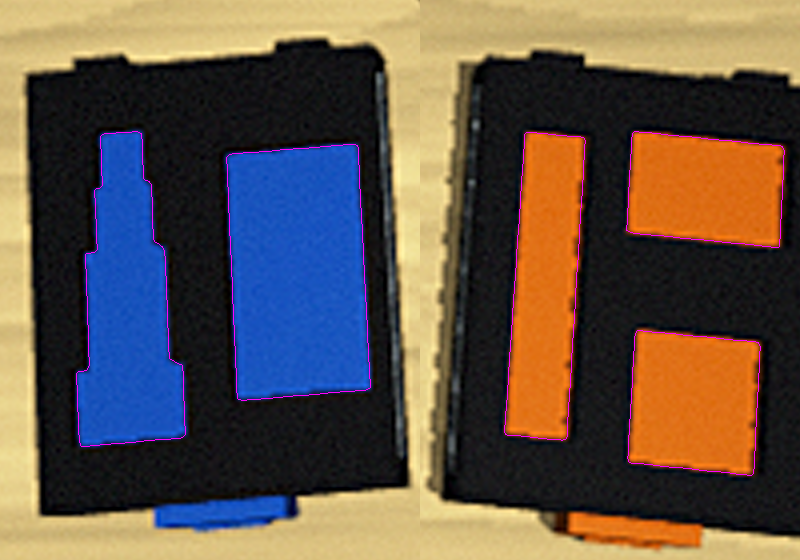

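The pocket fits are very tight: blue at (100,290) and (300,270), orange at (545,285), (705,190) and (695,400). The objects match within about 2 mm, except the level, whose model runs about 4 mm past its +x end, so I'll shift it. Now the tool-frame moves.

```bash
cat >go.py <<'E'
import sys,numpy as np
from cell import observe
# usage: go.py x y z yaw [x y z yaw ...]; from the current pose: turn, then shift in the tool's axes
o=observe();p=np.array(o["tool_pos"]);y=o["tool_rot"][2]
a=np.array(sys.argv[1:],float).reshape(-1,4)
for t in a:
    d=t[:3]-p;c,s=np.cos(t[3]),np.sin(t[3]);L=np.array([c*d[0]+s*d[1],s*d[0]-c*d[1],-d[2]])*1000
    n=int(np.ceil(np.abs(L).max()/25));print("roll",round(-(t[3]-y),3),"shift",L.round(1),"n",n,"row",(L/max(n,1)).round(2))
    p,y=t[:3],t[3]
E
python3 go.py .673 .059 .2 .095 .673 .059 .016 .095 .673 .059 .11 -.125 .398 -.353 .11 -.125 .398 -.353 .038 -.125 .398 -.353 .12 -.008 .516 .0972 .12 -.008
```

```text
roll 0.17 shift [ 586.8 -512.3   26.7] n 24 row [ 24.45 -21.35   1.11]
roll -0.0 shift [  0.   0. 184.] n 8 row [ 0.  0. 23.]
roll 0.22 shift [  0.  -0. -94.] n 4 row [  0.   -0.  -23.5]
roll -0.0 shift [-221.5  443.1   -0. ] n 18 row [-12.3   24.62  -0.  ]
roll -0.0 shift [ 0. -0. 72.] n 3 row [ 0. -0. 24.]
roll -0.117 shift [  0.  -0. -82.] n 4 row [  0.   -0.  -20.5]
roll -0.0 shift [ 114.4 -451.1   -0. ] n 19 row [  6.02 -23.74  -0.  ]
```

>>> step_arm(commands=[{"translation":[0,0,0],"roll":0.085},{"translation":[0,0,0],"roll":0.085},{"translation":[24.5,-21.3,1.1],"roll":0},{"translation":[24.5,-21.3,1.1],"roll":0},{"translation":[24.5,-21.3,1.1],"roll":0},{"translation":[24.5,-21.3,1.1],"roll":0},{"translation":[24.5,-21.3,1.1],"roll":0},{"translation":[24.5,-21.3,1.1],"roll":0},{"translation":[24.5,-21.3,1.1],"roll":0},{"translation":[24.5,-21.3,1.1],"roll":0},{"translation":[24.5,-21.3,1.1],"roll":0},{"translation":[24.5,-21.3,1.1],"roll":0},{"translation":[24.5,-21.3,1.1],"roll":0},{"translation":[24.5,-21.3,1.1],"roll":0}], fingers=1)

```text
time: 1.72
tool_pos: [0.4068, -0.2231, 0.2137]
tool_rot: [3.141, -0.0, 0.095]
contact_force: [0.3, -0.8, -0.2]
opening: 0.0918
grip_force: 0.0
```

>>> step_arm(commands=[{"translation":[24.5,-21.3,1.1],"roll":0},{"translation":[24.5,-21.3,1.1],"roll":0},{"translation":[24.5,-21.3,1.1],"roll":0},{"translation":[24.5,-21.3,1.1],"roll":0},{"translation":[24.5,-21.3,1.1],"roll":0},{"translation":[24.5,-21.3,1.1],"roll":0},{"translation":[24.5,-21.3,1.1],"roll":0},{"translation":[24.5,-21.3,1.1],"roll":0},{"translation":[24.5,-21.3,1.1],"roll":0},{"translation":[24.5,-21.3,1.1],"roll":0},{"translation":[24.5,-21.3,1.1],"roll":0},{"translation":[24.5,-21.3,1.1],"roll":0},{"translation":[0,0,0],"roll":0},{"translation":[0,0,0],"roll":0}])

```text
time: 2.88
tool_pos: [0.6747, 0.0593, 0.199]
tool_rot: [3.142, 0.001, 0.097]
contact_force: [0.2, -1.1, -0.5]
opening: 0.0916
grip_force: 0.0
```

```bash
python3 go.py .673 .059 .016 .095; python3 -c "
from cell import observe;print(observe())"
```

```text
roll 0.002 shift [ -1.8   0.2 183. ] n 8 row [-2.200e-01  2.000e-02  2.288e+01]
{'time': 2.8833, 'qpos': array([-2.52330858e-02,  6.50921546e-01,  1.08558719e+00, -1.77160264e-04,
        1.40642513e+00,  1.44834860e+00]), 'qvel': array([-0.03854295, -0.03605399,  0.04180535, -0.00981405, -0.00142566,
       -0.00779822]), 'joint_efforts': array([  1.4758398 , -58.95365238, -26.62541091,   0.255357  ,
        -0.12984637,   0.09842944]), 'tool_pos': array([0.67473142, 0.05933955, 0.1990345 ]), 'tool_rot': array([3.14158305e+00, 1.35251315e-03, 9.72437412e-02]), 'contact_force': array([ 0.18047471, -1.09192408, -0.51291126]), 'torque': array([-0.01877651,  0.05448362, -0.07694541]), 'grip_force': 0.0, 'opening': 0.0916314995539409}
```

>>> step_arm(commands=[{"translation":[-1,0,25],"roll":0},{"translation":[0,0,25],"roll":0},{"translation":[0,0,25],"roll":0},{"translation":[0,0,25],"roll":0},{"translation":[0,0,25],"roll":0},{"translation":[0,0,25],"roll":0},{"translation":[0,0,18],"roll":0},{"translation":[0,0,10],"roll":0},{"translation":[0,0,5],"roll":0},{"translation":[0,0,0],"roll":0}])

```text
time: 3.72
tool_pos: [0.6729, 0.0571, 0.0169]
tool_rot: [3.142, 0.001, 0.094]
contact_force: [-0.5, 0.9, -0.9]
opening: 0.092
grip_force: 0.0
```

>>> step_arm(commands=[{"translation":[0,0,0],"roll":0},{"translation":[0,0,0],"roll":0},{"translation":[0,0,0],"roll":0},{"translation":[0,0,0],"roll":0},{"translation":[0,0,0],"roll":0},{"translation":[0,0,0],"roll":0},{"translation":[0,0,0],"roll":0},{"translation":[0,0,0],"roll":0}], fingers=0, grip_force=20)

```text
time: 4.38
tool_pos: [0.6735, 0.0578, 0.0176]
tool_rot: [3.141, -0.0, 0.095]
contact_force: [-0.3, -0.2, 2.3]
opening: 0.0539
grip_force: 19.9
```

>>> step_arm(commands=[{"translation":[0,0,-10],"roll":0},{"translation":[0,0,-20],"roll":0.05},{"translation":[0,0,-22],"roll":0.06},{"translation":[0,0,-22],"roll":0.06},{"translation":[0,0,-20],"roll":0.05},{"translation":[-12.3,24.6,0],"roll":0},{"translation":[-12.3,24.6,0],"roll":0},{"translation":[-12.3,24.6,0],"roll":0},{"translation":[-12.3,24.6,0],"roll":0},{"translation":[-12.3,24.6,0],"roll":0},{"translation":[-12.3,24.6,0],"roll":0},{"translation":[-12.3,24.6,0],"roll":0},{"translation":[-12.3,24.6,0],"roll":0},{"translation":[-12.3,24.6,0],"roll":0}])

```text
time: 5.55
tool_pos: [0.535, -0.149, 0.1118]
tool_rot: [3.141, -0.0, -0.125]
contact_force: [0.4, -0.1, -1.2]
opening: 0.0541
grip_force: 19.9
```

>>> step_arm(commands=[{"translation":[-12.3,24.6,0],"roll":0},{"translation":[-12.3,24.6,0],"roll":0},{"translation":[-12.3,24.6,0],"roll":0},{"translation":[-12.3,24.6,0],"roll":0},{"translation":[-12.3,24.6,0],"roll":0},{"translation":[-12.3,24.6,0],"roll":0},{"translation":[-12.3,24.6,0],"roll":0},{"translation":[-12.3,24.6,0],"roll":0},{"translation":[-12.3,24.6,0],"roll":0},{"translation":[0,0,0],"roll":0},{"translation":[0,0,0],"roll":0},{"translation":[0,0,0],"roll":0}])

```text
time: 6.55
tool_pos: [0.3985, -0.3536, 0.1115]
tool_rot: [-3.141, -0.0, -0.126]
contact_force: [-0.2, -0.7, -1.6]
opening: 0.0539
grip_force: 19.9
```

```bash
python3 go.py .398 -.353 .0396 -.125; python3 - <<'E'
from h import *
im=read_camera("top");cv2.imwrite("pics/a.png",cv2.resize(im[130:270,340:490,::-1],None,fx=4,fy=4,interpolation=cv2.INTER_CUBIC))
E
```

```text
roll -0.001 shift [-0.5 -0.5 71.9] n 3 row [-0.18 -0.17 23.97]
```

View pics/a.png

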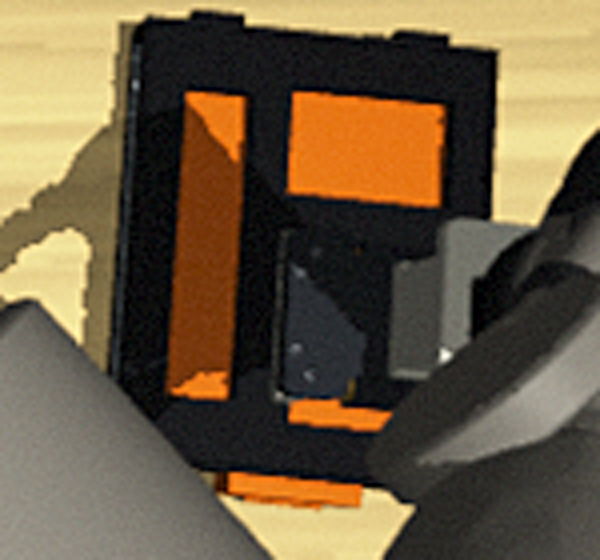

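The gripper hides the tape, but its position over the pocket at (330,340) is plausible. I'll lower it gently.

>>> step_arm(commands=[{"translation":[0,0,20],"roll":0},{"translation":[0,0,20],"roll":0},{"translation":[0,0,15],"roll":0},{"translation":[0,0,8],"roll":0},{"translation":[0,0,4],"roll":0},{"translation":[0,0,2],"roll":0},{"translation":[0,0,1],"roll":0},{"translation":[0,0,0.5],"roll":0},{"translation":[0,0,0.5],"roll":0},{"translation":[0,0,0],"roll":0}])

```text
time: 7.43
tool_pos: [0.3987, -0.3542, 0.0409]
tool_rot: [3.141, -0.001, -0.125]
contact_force: [0.1, -0.5, -2.2]
opening: 0.054
grip_force: 19.9
```

>>> step_arm(commands=[{"translation":[0,0,0.5],"roll":0},{"translation":[0,0,0.5],"roll":0},{"translation":[0,0,0.5],"roll":0},{"translation":[0,0,0],"roll":0}])

```text
time: 7.77
tool_pos: [0.3985, -0.3541, 0.0395]
tool_rot: [3.141, -0.0, -0.125]
contact_force: [-1.2, 0.9, 4.6]
opening: 0.0538
grip_force: 19.9
```

>>> step_arm(commands=[{"translation":[0,0,0],"roll":0},{"translation":[0,0,0],"roll":0},{"translation":[0,0,0],"roll":0},{"translation":[0,0,0],"roll":0}], fingers=0.75)

```text
time: 8.1
tool_pos: [0.3985, -0.354, 0.0388]
tool_rot: [3.141, -0.0, -0.125]
contact_force: [0.1, -0.9, -0.1]
opening: 0.0684
grip_force: 0.0
```

>>> step_arm(commands=[{"translation":[0,0,-10],"roll":0},{"translation":[0,0,-20],"roll":-0.03},{"translation":[0,0,-25],"roll":-0.04},{"translation":[0,0,-25],"roll":-0.047},{"translation":[0,0,0],"roll":0}])

```text
time: 8.52
tool_pos: [0.4004, -0.3561, 0.1242]
tool_rot: [3.135, -0.006, -0.006]
contact_force: [0.3, -0.7, 1.2]
opening: 0.0688
grip_force: 0.0
```

```bash
python3 go.py .516 .0972 .12 -.008 .516 .0972 .02 -.008 .516 .0972 .12 -.125 .4646 -.2783 .12 -.125 .4646 -.2783 .042 -.125 .4646 -.2783 .13 .042 .665 -.1762 .13 .042
```

```text
roll 0.002 shift [ 112.  -454.2    4.2] n 19 row [  5.9  -23.91   0.22]
roll -0.0 shift [  0.  -0. 100.] n 4 row [ 0. -0. 25.]
roll 0.117 shift [   0.   -0. -100.] n 4 row [  0.  -0. -25.]
roll -0.0 shift [ -4.2 379.   -0. ] n 16 row [-0.26 23.69 -0.  ]
roll -0.0 shift [ 0. -0. 78.] n 4 row [ 0.  -0.  19.5]
roll -0.167 shift [  0.   0. -88.] n 4 row [  0.   0. -22.]
roll -0.0 shift [204.5 -93.6  -0. ] n 9 row [ 22.72 -10.4   -0.  ]
```

>>> step_arm(commands=[{"translation":[6,-23.75,0],"roll":0},{"translation":[6,-23.75,0],"roll":0},{"translation":[6,-23.75,0],"roll":0},{"translation":[6,-23.75,0],"roll":0},{"translation":[6,-23.75,0],"roll":0},{"translation":[6,-23.75,0],"roll":0},{"translation":[6,-23.75,0],"roll":0},{"translation":[6,-23.75,0],"roll":0},{"translation":[6,-23.75,0],"roll":0},{"translation":[6,-23.75,0],"roll":0},{"translation":[6,-23.75,0],"roll":0},{"translation":[6,-23.75,0],"roll":0},{"translation":[6,-23.75,0],"roll":0},{"translation":[6,-23.75,0],"roll":0},{"translation":[6,-23.75,0],"roll":0},{"translation":[6,-23.75,0],"roll":0},{"translation":[6,-23.75,0],"roll":0},{"translation":[6,-23.75,0],"roll":0},{"translation":[6,-23.75,0],"roll":0},{"translation":[0,0,0],"roll":0}])

```text
time: 10.18
tool_pos: [0.5169, 0.0998, 0.1191]
tool_rot: [-3.14, -0.001, -0.006]
contact_force: [-0.2, 0.5, -0.6]
opening: 0.0692
grip_force: 0.0
```

>>> step_arm(commands=[{"translation":[0,0,10],"roll":0},{"translation":[0,0,25],"roll":0},{"translation":[0,0,25],"roll":0},{"translation":[0,0,20],"roll":0},{"translation":[0,0,12],"roll":0},{"translation":[0,0,5],"roll":0},{"translation":[0,0,0],"roll":0}])

```text
time: 10.77
tool_pos: [0.515, 0.0954, 0.0203]
tool_rot: [3.141, 0.003, -0.009]
contact_force: [0.2, 0.1, 0.4]
opening: 0.0689
grip_force: 0.0
```

>>> step_arm(commands=[{"translation":[0,0,0],"roll":0},{"translation":[0,0,0],"roll":0},{"translation":[0,0,0],"roll":0},{"translation":[0,0,0],"roll":0},{"translation":[0,0,0],"roll":0},{"translation":[0,0,0],"roll":0},{"translation":[0,0,0],"roll":0},{"translation":[0,0,0],"roll":0}], fingers=0, grip_force=20)

```text
time: 11.43
tool_pos: [0.5162, 0.0963, 0.0219]
tool_rot: [3.141, -0.0, -0.008]
contact_force: [-0.4, -1.5, 0.3]
opening: 0.02
grip_force: 6.4
```

>>> step_arm(commands=[{"translation":[0,0,0],"roll":0},{"translation":[0,0,0],"roll":0},{"translation":[0,0,-10],"roll":0},{"translation":[0,0,-20],"roll":0.03},{"translation":[0,0,-25],"roll":0.03},{"translation":[0,0,-25],"roll":0.03},{"translation":[0,0,-20],"roll":0.027},{"translation":[0,0,0],"roll":0}])

```text
time: 12.1
tool_pos: [0.5184, 0.0966, 0.1262]
tool_rot: [-3.14, -0.008, -0.126]
contact_force: [0.8, 0.4, -2.0]
opening: 0.0197
grip_force: 19.9
```

>>> step_arm(commands=[{"translation":[-0.25,23.6,0],"roll":0},{"translation":[-0.25,23.6,0],"roll":0},{"translation":[-0.25,23.6,0],"roll":0},{"translation":[-0.25,23.6,0],"roll":0},{"translation":[-0.25,23.6,0],"roll":0},{"translation":[-0.25,23.6,0],"roll":0},{"translation":[-0.25,23.6,0],"roll":0},{"translation":[-0.25,23.6,0],"roll":0},{"translation":[-0.25,23.6,0],"roll":0},{"translation":[-0.25,23.6,0],"roll":0},{"translation":[-0.25,23.6,0],"roll":0},{"translation":[-0.25,23.6,0],"roll":0},{"translation":[-0.25,23.6,0],"roll":0},{"translation":[-0.25,23.6,0],"roll":0},{"translation":[-0.25,23.6,0],"roll":0},{"translation":[-0.25,23.6,0],"roll":0},{"translation":[0,0,0],"roll":0},{"translation":[0,0,0],"roll":0},{"translation":[0,0,0],"roll":0}])

```text
time: 13.68
tool_pos: [0.4645, -0.277, 0.1209]
tool_rot: [-3.14, 0.002, -0.125]
contact_force: [0.6, 0.3, -2.5]
opening: 0.0201
grip_force: 19.9
```

```bash
python3 go.py .4646 -.2783 .0439 -.125
```

```text
roll -0.0 shift [ 0.3  1.3 77. ] n 4 row [ 0.07  0.32 19.26]
```

>>> step_arm(commands=[{"translation":[0,1,20],"roll":0},{"translation":[0,0,22],"roll":0},{"translation":[0,0,18],"roll":0},{"translation":[0,0,9],"roll":0},{"translation":[0,0,4],"roll":0},{"translation":[0,0,2],"roll":0},{"translation":[0,0,1],"roll":0},{"translation":[0,0,0.5],"roll":0},{"translation":[0,0,0],"roll":0},{"translation":[0,0,0],"roll":0}])

```text
time: 14.52
tool_pos: [0.4652, -0.2791, 0.046]
tool_rot: [3.141, -0.001, -0.125]
contact_force: [0.1, -0.1, -2.3]
opening: 0.0198
grip_force: 19.9
```

>>> step_arm(commands=[{"translation":[0,0,0.5],"roll":0},{"translation":[0,0,0.3],"roll":0},{"translation":[0,0,0],"roll":0}])

```text
time: 14.77
tool_pos: [0.4649, -0.2789, 0.0446]
tool_rot: [3.141, -0.0, -0.125]
contact_force: [0.1, -0.5, -1.9]
opening: 0.02
grip_force: 19.9
```

>>> step_arm(commands=[{"translation":[0,0,0.5],"roll":0},{"translation":[0,0,0.5],"roll":0},{"translation":[0,0,0.2],"roll":0},{"translation":[0,0,0],"roll":0}])

```text
time: 15.1
tool_pos: [0.4649, -0.2789, 0.0438]
tool_rot: [3.141, -0.0, -0.125]
contact_force: [-2.1, 1.2, 5.7]
opening: 0.0199
grip_force: 20.0
```

>>> step_arm(commands=[{"translation":[0,0,0],"roll":0},{"translation":[0,0,0],"roll":0},{"translation":[0,0,0],"roll":0},{"translation":[0,0,0],"roll":0}], fingers=0.5)

```text
time: 15.43
tool_pos: [0.465, -0.2788, 0.0432]
tool_rot: [3.142, -0.0, -0.125]
contact_force: [-0.3, -0.3, 0.1]
opening: 0.0418
grip_force: 0.0
```

>>> step_arm(commands=[{"translation":[0,0,-10],"roll":0},{"translation":[0,0,-20],"roll":-0.03},{"translation":[0,0,-25],"roll":-0.05},{"translation":[0,0,-25],"roll":-0.05},{"translation":[0,0,-10],"roll":-0.037},{"translation":[0,0,0],"roll":0},{"translation":[0,0,0],"roll":0},{"translation":[0,0,0],"roll":0}], fingers=1)

```text
time: 16.1
tool_pos: [0.4644, -0.2784, 0.1326]
tool_rot: [-3.141, 0.001, 0.041]
contact_force: [0.9, -0.7, 0.1]
opening: 0.0907
grip_force: 0.0
```

```bash
python3 go.py .665 -.176 .133 .042 .665 -.176 .016 .042 .665 -.176 .13 -.125 .508 -.3665 .13 -.125 .508 -.3665 .038 -.125
```

```text
roll -0.001 shift [204.7 -93.9  -0.4] n 9 row [ 22.75 -10.43  -0.04]
roll -0.0 shift [  0.   0. 117.] n 5 row [ 0.   0.  23.4]
roll 0.167 shift [   0.   -0. -114.] n 5 row [  0.   -0.  -22.8]
roll -0.0 shift [-132.   208.6   -0. ] n 9 row [-14.67  23.18  -0.  ]
roll -0.0 shift [ 0. -0. 92.] n 4 row [ 0. -0. 23.]
```

>>> step_arm(commands=[{"translation":[20.5,-9.4,0],"roll":0},{"translation":[20.5,-9.4,0],"roll":0},{"translation":[20.5,-9.4,0],"roll":0},{"translation":[20.5,-9.4,0],"roll":0},{"translation":[20.5,-9.4,0],"roll":0},{"translation":[20.5,-9.4,0],"roll":0},{"translation":[20.5,-9.4,0],"roll":0},{"translation":[20.5,-9.4,0],"roll":0},{"translation":[20.5,-9.4,0],"roll":0},{"translation":[20.5,-9.4,0],"roll":0},{"translation":[0,0,0],"roll":0},{"translation":[0,0,0],"roll":0},{"translation":[0,0,0],"roll":0}])

```text
time: 17.18
tool_pos: [0.6647, -0.1764, 0.1318]
tool_rot: [-3.141, 0.003, 0.041]
contact_force: [0.4, -0.2, 0.2]
opening: 0.0919
grip_force: 0.0
```

```bash
python3 - <<'E'
from h import *
im=read_camera("scene");cv2.imwrite("pics/b.png",cv2.resize(im[120:384,0:352,::-1],None,fx=2.2,fy=2.2,interpolation=cv2.INTER_CUBIC))
E
```

```text
(no output)
```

View pics/b.png

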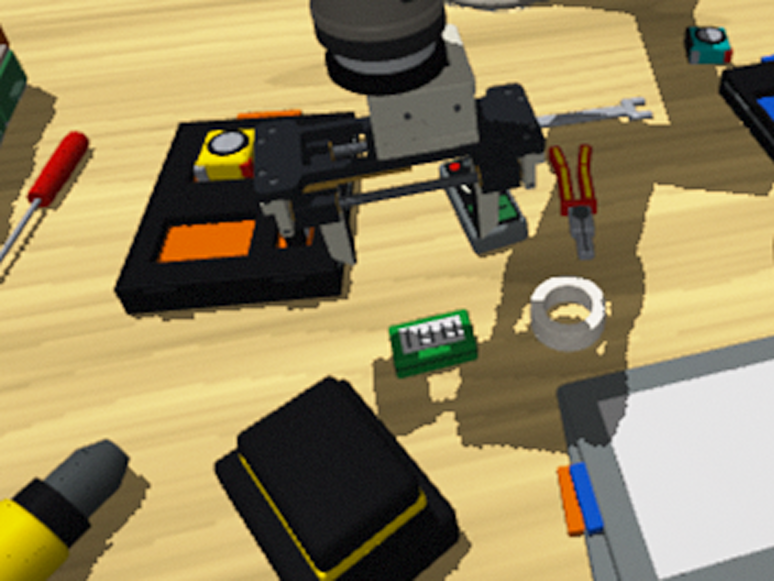

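The tape is seated flat in its pocket at (225,150), and the bit box at (433,343) is clear of the black case and the masking tape. Descending.

>>> step_arm(commands=[{"translation":[0,0,10],"roll":0},{"translation":[0,0,25],"roll":0},{"translation":[0,0,25],"roll":0},{"translation":[0,0,25],"roll":0},{"translation":[0,0,18],"roll":0},{"translation":[0,0,9],"roll":0},{"translation":[0,0,5],"roll":0},{"translation":[0,0,0],"roll":0}])

```text
time: 17.9
tool_pos: [0.6651, -0.1766, 0.0154]
tool_rot: [-3.141, 0.001, 0.041]
contact_force: [-0.8, 0.3, 0.2]
opening: 0.0918
grip_force: 0.0
```

>>> step_arm(commands=[{"translation":[0,0,0],"roll":0},{"translation":[0,0,0],"roll":0},{"translation":[0,0,0],"roll":0},{"translation":[0,0,0],"roll":0},{"translation":[0,0,0],"roll":0},{"translation":[0,0,0],"roll":0},{"translation":[0,0,0],"roll":0}], fingers=0, grip_force=20)

```text
time: 18.48
tool_pos: [0.6664, -0.1765, 0.0175]
tool_rot: [3.141, -0.002, 0.042]
contact_force: [-0.5, -0.2, 5.8]
opening: 0.0697
grip_force: 20.0
```

>>> step_arm(commands=[{"translation":[0,0,-10],"roll":0},{"translation":[0,0,-20],"roll":0.03},{"translation":[0,0,-25],"roll":0.05},{"translation":[0,0,-25],"roll":0.05},{"translation":[0,0,-22],"roll":0.037},{"translation":[0,0,-10],"roll":0},{"translation":[-13.2,20.9,0],"roll":0},{"translation":[-13.2,20.9,0],"roll":0},{"translation":[-13.2,20.9,0],"roll":0},{"translation":[-13.2,20.9,0],"roll":0},{"translation":[-13.2,20.9,0],"roll":0},{"translation":[-13.2,20.9,0],"roll":0},{"translation":[-13.2,20.9,0],"roll":0},{"translation":[-13.2,20.9,0],"roll":0},{"translation":[-13.2,20.9,0],"roll":0},{"translation":[-13.2,20.9,0],"roll":0},{"translation":[0,0,0],"roll":0},{"translation":[0,0,0],"roll":0},{"translation":[0,0,0],"roll":0}])

```text
time: 20.07
tool_pos: [0.5087, -0.3667, 0.1279]
tool_rot: [-3.141, 0.001, -0.125]
contact_force: [0.1, 0.4, -0.9]
opening: 0.0694
grip_force: 20.0
```

```bash
python3 go.py .510 -.3667 .0385 -.125
```

```text
roll 0.0 shift [ 1.3 -0.1 89.4] n 4 row [ 0.33 -0.03 22.34]
```

>>> step_arm(commands=[{"translation":[1,0,12],"roll":0},{"translation":[0,0,22],"roll":0},{"translation":[0,0,22],"roll":0},{"translation":[0,0,16],"roll":0},{"translation":[0,0,8],"roll":0},{"translation":[0,0,4],"roll":0},{"translation":[0,0,2],"roll":0},{"translation":[0,0,1],"roll":0},{"translation":[0,0,0],"roll":0},{"translation":[0,0,0],"roll":0}])

```text
time: 20.9
tool_pos: [0.5102, -0.3677, 0.0423]
tool_rot: [3.141, -0.001, -0.125]
contact_force: [-0.1, -0.2, -1.2]
opening: 0.0694
grip_force: 20.0
```

>>> step_arm(commands=[{"translation":[0,0,0.5],"roll":0},{"translation":[0,0,0.5],"roll":0},{"translation":[0,0,0],"roll":0}])

```text
time: 21.15
tool_pos: [0.5098, -0.3674, 0.0406]
tool_rot: [3.141, -0.0, -0.125]
contact_force: [0.2, -0.0, -2.4]
opening: 0.0695
grip_force: 20.0
```

>>> step_arm(commands=[{"translation":[0,0,0.5],"roll":0},{"translation":[0,0,0.5],"roll":0},{"translation":[0,0,0],"roll":0}])

```text
time: 21.4
tool_pos: [0.5097, -0.3674, 0.0395]
tool_rot: [3.141, -0.0, -0.125]
contact_force: [-0.4, 1.3, 0.8]
opening: 0.0694
grip_force: 20.0
```

>>> step_arm(commands=[{"translation":[0,0,0.4],"roll":0},{"translation":[0,0,0.3],"roll":0},{"translation":[0,0,0],"roll":0}])

```text
time: 21.65
tool_pos: [0.5097, -0.3674, 0.0394]
tool_rot: [3.141, -0.0, -0.125]
contact_force: [-2.4, 1.6, 5.2]
opening: 0.0697
grip_force: 20.0
```

>>> step_arm(commands=[{"translation":[0,0,0],"roll":0},{"translation":[0,0,0],"roll":0},{"translation":[0,0,0],"roll":0},{"translation":[0,0,0],"roll":0}], fingers=0.9)

```text
time: 21.98
tool_pos: [0.5097, -0.3673, 0.0384]
tool_rot: [-3.142, 0.0, -0.125]
contact_force: [-0.6, -0.4, -0.2]
opening: 0.0823
grip_force: 0.0
```

>>> step_arm(commands=[{"translation":[0,0,-10],"roll":0},{"translation":[0,0,-20],"roll":0.01},{"translation":[0,0,-25],"roll":0.013},{"translation":[0,0,-25],"roll":0},{"translation":[0,0,-10],"roll":0},{"translation":[0,0,0],"roll":0},{"translation":[0,0,0],"roll":0}])

```text
time: 22.57
tool_pos: [0.5096, -0.3672, 0.1286]
tool_rot: [3.141, -0.0, -0.148]
contact_force: [-0.5, 0.4, -0.0]
opening: 0.0827
grip_force: 0.0
```

```bash
python3 go.py .524 -.008 .13 -.148 .524 -.008 .0115 -.148 .524 -.008 .13 .062 .4787 .3636 .13 .062 .4787 .3636 .036 .062
```

```text
roll -0.0 shift [ -38.8 -357.4   -1.4] n 15 row [ -2.58 -23.83  -0.09]
roll -0.0 shift [  0.   -0.  118.5] n 5 row [ 0.  -0.  23.7]
roll -0.21 shift [   0.     0.  -118.5] n 5 row [  0.    0.  -23.7]
roll -0.0 shift [ -22.2 -373.7   -0. ] n 15 row [ -1.48 -24.91  -0.  ]
roll -0.0 shift [ 0.  0. 94.] n 4 row [ 0.   0.  23.5]
```

>>> step_arm(commands=[{"translation":[-2.4,-22.3,0],"roll":0},{"translation":[-2.4,-22.3,0],"roll":0},{"translation":[-2.4,-22.3,0],"roll":0},{"translation":[-2.4,-22.3,0],"roll":0},{"translation":[-2.4,-22.3,0],"roll":0},{"translation":[-2.4,-22.3,0],"roll":0},{"translation":[-2.4,-22.3,0],"roll":0},{"translation":[-2.4,-22.3,0],"roll":0},{"translation":[-2.4,-22.3,0],"roll":0},{"translation":[-2.4,-22.3,0],"roll":0},{"translation":[-2.4,-22.3,0],"roll":0},{"translation":[-2.4,-22.3,0],"roll":0},{"translation":[-2.4,-22.3,0],"roll":0},{"translation":[-2.4,-22.3,0],"roll":0},{"translation":[-2.4,-22.3,0],"roll":0},{"translation":[-2.4,-22.3,0],"roll":0},{"translation":[0,0,0],"roll":0},{"translation":[0,0,0],"roll":0},{"translation":[0,0,0],"roll":0},{"translation":[0,0,0],"roll":0}], fingers=0.62)

```text
time: 24.23
tool_pos: [0.5241, -0.0096, 0.1279]
tool_rot: [3.141, 0.001, -0.149]
contact_force: [0.6, -0.4, 0.6]
opening: 0.0572
grip_force: 0.0
```

>>> step_arm(commands=[{"translation":[0,0,12],"roll":0},{"translation":[0,0,25],"roll":0},{"translation":[0,0,25],"roll":0},{"translation":[0,0,25],"roll":0},{"translation":[0,0,15],"roll":0},{"translation":[0,0,8],"roll":0},{"translation":[0,0,4],"roll":0},{"translation":[0,0,2],"roll":0},{"translation":[0,0,0],"roll":0},{"translation":[0,0,0],"roll":0}])

```text
time: 25.07
tool_pos: [0.5251, -0.009, 0.0135]
tool_rot: [3.141, -0.002, -0.148]
contact_force: [0.1, 0.2, -0.4]
opening: 0.0569
grip_force: 0.0
```

>>> step_arm(commands=[{"translation":[0,0,1],"roll":0},{"translation":[0,0,0],"roll":0},{"translation":[0,0,0],"roll":0},{"translation":[0,0,0],"roll":0}])

```text
time: 25.4
tool_pos: [0.5246, -0.0087, 0.0119]
tool_rot: [3.141, -0.001, -0.148]
contact_force: [-0.5, 0.3, 0.0]
opening: 0.0569
grip_force: 0.0
```

>>> step_arm(commands=[{"translation":[0,0,0],"roll":0},{"translation":[0,0,0],"roll":0},{"translation":[0,0,0],"roll":0},{"translation":[0,0,0],"roll":0},{"translation":[0,0,0],"roll":0},{"translation":[0,0,0],"roll":0},{"translation":[0,0,0],"roll":0}], fingers=0, grip_force=30)

```text
time: 25.98
tool_pos: [0.5244, -0.0087, 0.0116]
tool_rot: [3.142, -0.0, -0.148]
contact_force: [0.4, -0.3, 0.6]
opening: 0.0355
grip_force: 30.0
```

>>> step_arm(commands=[{"translation":[0,0,-8],"roll":0},{"translation":[0,0,-18],"roll":-0.03},{"translation":[0,0,-25],"roll":-0.06},{"translation":[0,0,-25],"roll":-0.06},{"translation":[0,0,-22],"roll":-0.06},{"translation":[0,0,-12],"roll":0},{"translation":[0,0,0],"roll":0}])

```text
time: 26.57
tool_pos: [0.526, -0.009, 0.1247]
tool_rot: [3.14, -0.005, 0.062]
contact_force: [0.3, -0.4, -1.9]
opening: 0.0357
grip_force: 30.0
```

>>> step_arm(commands=[{"translation":[-1.4,-21.9,0],"roll":0},{"translation":[-1.4,-21.9,0],"roll":0},{"translation":[-1.4,-21.9,0],"roll":0},{"translation":[-1.4,-21.9,0],"roll":0},{"translation":[-1.4,-21.9,0],"roll":0},{"translation":[-1.4,-21.9,0],"roll":0},{"translation":[-1.4,-21.9,0],"roll":0},{"translation":[-1.4,-21.9,0],"roll":0},{"translation":[-1.4,-21.9,0],"roll":0},{"translation":[-1.4,-21.9,0],"roll":0},{"translation":[-1.4,-21.9,0],"roll":0},{"translation":[-1.4,-21.9,0],"roll":0},{"translation":[-1.4,-21.9,0],"roll":0},{"translation":[-1.4,-21.9,0],"roll":0},{"translation":[-1.4,-21.9,0],"roll":0},{"translation":[-1.4,-21.9,0],"roll":0},{"translation":[-1.4,-21.9,0],"roll":0},{"translation":[0,0,0],"roll":0},{"translation":[0,0,0],"roll":0},{"translation":[0,0,0],"roll":0}])

```text
time: 28.23
tool_pos: [0.4771, 0.3606, 0.1205]
tool_rot: [3.14, 0.002, 0.062]
contact_force: [-0.2, 0.4, -2.5]
opening: 0.0356
grip_force: 30.0
```

```bash
python3 go.py .479 .3636 .0356 .062; python3 - <<'E'
from h import *
im=read_camera("top");cv2.imwrite("pics/c.png",cv2.resize(im[110:270,50:210,::-1],None,fx=3.7,fy=3.7,interpolation=cv2.INTER_CUBIC))
im=read_camera("scene");cv2.imwrite("pics/d.png",cv2.resize(im[90:240,300:480,::-1],None,fx=4,fy=4,interpolation=cv2.INTER_CUBIC))
E
```

```text
roll -0.0 shift [ 2.  -2.9 84.9] n 4 row [ 0.51 -0.72 21.23]
```

View pics/d.png

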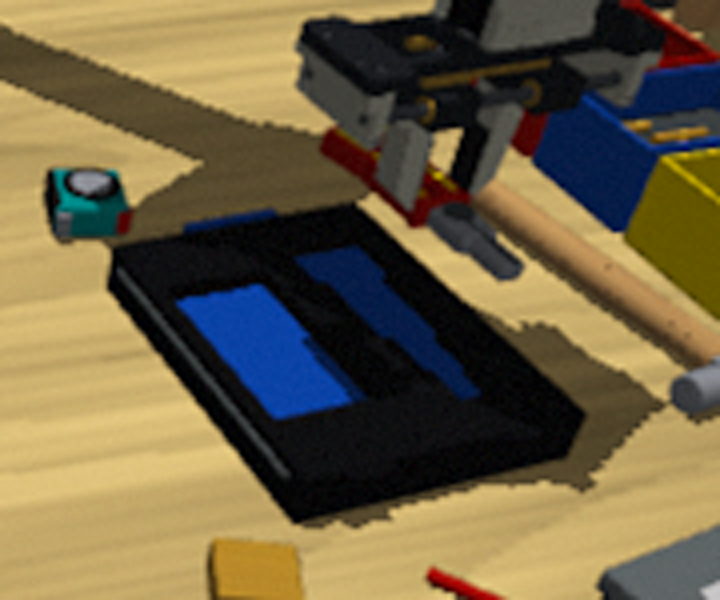

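View pics/c.png

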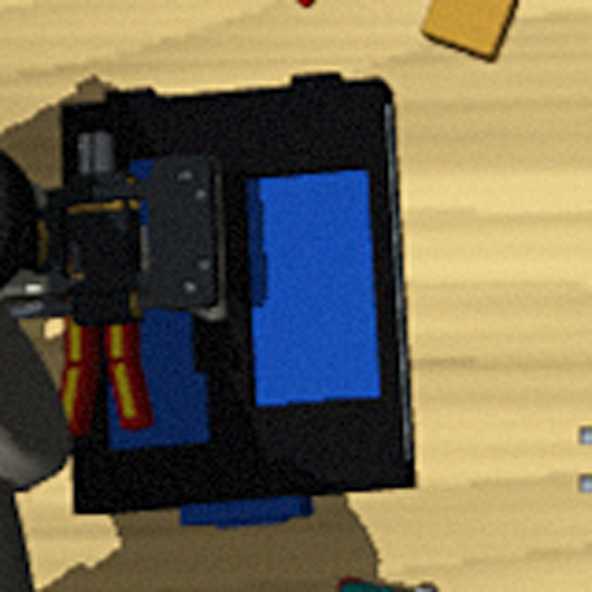

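Pliers are held level, jaws to +x and parallel to their pocket; the sideways offset at (100,290) is parallax from height. Lowering.

>>> step_arm(commands=[{"translation":[1,-1.3,10],"roll":0},{"translation":[1,-1.3,20],"roll":0},{"translation":[0,0,20],"roll":0},{"translation":[0,0,13],"roll":0},{"translation":[0,0,6],"roll":0},{"translation":[0,0,2],"roll":0},{"translation":[0,0,0],"roll":0},{"translation":[0,0,0],"roll":0},{"translation":[0,0,0],"roll":0}])

```text
time: 29.08
tool_pos: [0.4802, 0.3643, 0.0516]
tool_rot: [-3.141, -0.002, 0.062]
contact_force: [-0.7, 0.5, -3.0]
opening: 0.0351
grip_force: 30.0
```

```bash
python3 go.py .479 .3636 .0356 .062;python3 - <<'E'
from h import *
im=read_camera("top");h=hsv(im);m=((h[...,0]<32)&(h[...,1]>170)&(h[...,2]>70));m[:,:60]=0;m[:,160:]=0;m[:180]=0;m[240:]=0
# expected handles outline at underside z from the tool pose, vs red/yellow pixels
o=observe();p=[*o["tool_pos"][:2],o["tool_rot"][2]];zb=o["tool_pos"][2]-.0116
poly=THINGS["pliers"][0][0]
q=np.r_[proj(place(poly,zb,p),"top"),proj(place(poly,zb+.018,p),"top")]
v=cv2.resize(im[120:260,60:170],None,fx=5,fy=5,interpolation=cv2.INTER_CUBIC)
for k in(q[:6],q[6:]):cv2.polylines(v,[np.round((k-[60,120]+.5)*5).astype(np.int32)],True,(255,0,255),1)
pk=BLUE[1][0];cv2.polylines(v,[np.round((proj(place(pk,.034,[.4816,.3177,.062]),"top")-[60,120]+.5)*5).astype(np.int32)],True,(0,255,0),1)
cv2.imwrite("pics/e.png",v[100:,:,::-1])
E
```

```text
roll -0.0 shift [-1.2  0.7 16. ] n 1 row [-1.23  0.67 16.  ]
```

View pics/e.png

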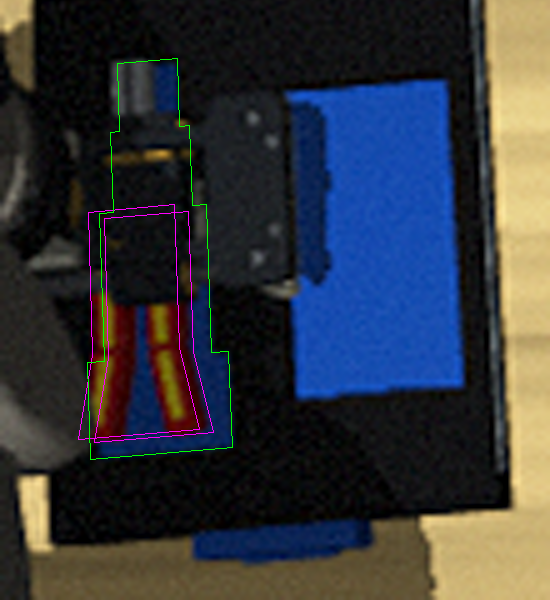

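The model outline drawn from the tool pose matches the handles at (95–190, 435), so the pliers sit as planned in the hand. Continuing down.

>>> step_arm(commands=[{"translation":[-1,0.5,4],"roll":0},{"translation":[0,0,4],"roll":0},{"translation":[0,0,3],"roll":0},{"translation":[0,0,1],"roll":0},{"translation":[0,0,0],"roll":0},{"translation":[0,0,0],"roll":0}])

```text
time: 29.63
tool_pos: [0.4785, 0.3635, 0.0384]
tool_rot: [3.141, 0.0, 0.062]
contact_force: [-0.5, 1.0, -2.3]
opening: 0.0354
grip_force: 30.0
```

>>> step_arm(commands=[{"translation":[0,0,1],"roll":0},{"translation":[0,0,0.5],"roll":0},{"translation":[0,0,0],"roll":0},{"translation":[0,0,0],"roll":0}])

```text
time: 29.97
tool_pos: [0.4785, 0.3635, 0.0371]
tool_rot: [3.141, 0.0, 0.062]
contact_force: [0.6, 0.0, -2.6]
opening: 0.0356
grip_force: 30.0
```

>>> step_arm(commands=[{"translation":[0,0,0.5],"roll":0},{"translation":[0,0,0.4],"roll":0},{"translation":[0,0,0],"roll":0},{"translation":[0,0,0],"roll":0}])

```text
time: 30.3
tool_pos: [0.4785, 0.3635, 0.0361]
tool_rot: [3.141, 0.0, 0.062]
contact_force: [0.2, 0.0, -2.1]
opening: 0.0353
grip_force: 30.0
```

>>> step_arm(commands=[{"translation":[0,0,0.4],"roll":0},{"translation":[0,0,0],"roll":0},{"translation":[0,0,0],"roll":0}])

```text
time: 30.55
tool_pos: [0.4786, 0.3635, 0.0358]
tool_rot: [3.142, -0.0, 0.062]
contact_force: [0.4, 0.4, -2.4]
opening: 0.0356
grip_force: 30.0
```

>>> step_arm(commands=[{"translation":[0,0,0.4],"roll":0},{"translation":[0,0,0],"roll":0},{"translation":[0,0,0],"roll":0}])

```text
time: 30.8
tool_pos: [0.4786, 0.3635, 0.0356]
tool_rot: [3.142, -0.0, 0.062]
contact_force: [-1.3, -0.1, -0.1]
opening: 0.0355
grip_force: 30.0
```

>>> step_arm(commands=[{"translation":[0,0,0.3],"roll":0},{"translation":[0,0,0],"roll":0},{"translation":[0,0,0],"roll":0}])

```text
time: 31.05
tool_pos: [0.4786, 0.3636, 0.0356]
tool_rot: [-3.142, -0.0, 0.062]
contact_force: [-1.8, -1.8, 5.7]
opening: 0.0357
grip_force: 30.0
```

>>> step_arm(commands=[{"translation":[0,0,0],"roll":0},{"translation":[0,0,0],"roll":0},{"translation":[0,0,0],"roll":0},{"translation":[0,0,0],"roll":0}], fingers=0.55)

```text
time: 31.38
tool_pos: [0.4786, 0.3636, 0.0348]
tool_rot: [3.142, -0.0, 0.062]
contact_force: [0.7, 0.1, -0.3]
opening: 0.0501
grip_force: 0.0
```

>>> step_arm(commands=[{"translation":[0,0,-8],"roll":0},{"translation":[0,0,-20],"roll":-0.03},{"translation":[0,0,-25],"roll":-0.04},{"translation":[0,0,-25],"roll":-0.038},{"translation":[0,0,-12],"roll":0},{"translation":[0,0,0],"roll":0},{"translation":[0,0,0],"roll":0},{"translation":[0,0,0],"roll":0}])

```text
time: 32.05
tool_pos: [0.478, 0.3632, 0.1241]
tool_rot: [3.141, 0.002, 0.17]
contact_force: [-0.4, 0.2, 0.2]
opening: 0.0508
grip_force: 0.0
```

```bash
python3 go.py .507 -.1054 .125 .17 .507 -.1054 .016 .17 .507 -.1054 .12 .062 .4845 .2718 .12 .062 .4845 .2718 .038 .062
```

```text
roll -0.0 shift [-50.6 466.7  -0.9] n 19 row [-2.67 24.56 -0.05]
roll -0.0 shift [  0.   0. 109.] n 5 row [ 0.   0.  21.8]
roll 0.108 shift [   0.    0. -104.] n 5 row [  0.    0.  -20.8]
roll -0.0 shift [   0.9 -377.9   -0. ] n 16 row [  0.06 -23.62  -0.  ]
roll -0.0 shift [ 0.  0. 82.] n 4 row [ 0.   0.  20.5]
```

>>> step_arm(commands=[{"translation":[-2.7,24.6,0],"roll":0},{"translation":[-2.7,24.6,0],"roll":0},{"translation":[-2.7,24.6,0],"roll":0},{"translation":[-2.7,24.6,0],"roll":0},{"translation":[-2.7,24.6,0],"roll":0},{"translation":[-2.7,24.6,0],"roll":0},{"translation":[-2.7,24.6,0],"roll":0},{"translation":[-2.7,24.6,0],"roll":0},{"translation":[-2.7,24.6,0],"roll":0},{"translation":[-2.7,24.6,0],"roll":0},{"translation":[-2.7,24.6,0],"roll":0},{"translation":[-2.7,24.6,0],"roll":0},{"translation":[-2.7,24.6,0],"roll":0},{"translation":[-2.7,24.6,0],"roll":0},{"translation":[-2.7,24.6,0],"roll":0},{"translation":[-2.7,24.6,0],"roll":0},{"translation":[-2.7,24.6,0],"roll":0},{"translation":[-2.7,24.6,0],"roll":0},{"translation":[-2.7,24.6,0],"roll":0}], fingers=1)

```text
time: 33.63
tool_pos: [0.506, -0.1068, 0.1237]
tool_rot: [-3.14, 0.003, 0.17]
contact_force: [0.5, 0.1, -0.1]
opening: 0.0916
grip_force: 0.0
```

>>> step_arm(commands=[{"translation":[0,0,0],"roll":0},{"translation":[0,0,0],"roll":0},{"translation":[0,0,12],"roll":0},{"translation":[0,0,22],"roll":0},{"translation":[0,0,25],"roll":0},{"translation":[0,0,22],"roll":0},{"translation":[0,0,15],"roll":0},{"translation":[0,0,8],"roll":0},{"translation":[0,0,4],"roll":0},{"translation":[0,0,0],"roll":0},{"translation":[0,0,0],"roll":0}])

```text
time: 34.55
tool_pos: [0.5073, -0.1056, 0.0176]
tool_rot: [3.141, -0.001, 0.17]
contact_force: [-0.0, -0.1, 1.1]
opening: 0.0919
grip_force: 0.0
```

>>> step_arm(commands=[{"translation":[0,0,0],"roll":0},{"translation":[0,0,0],"roll":0},{"translation":[0,0,0],"roll":0},{"translation":[0,0,0],"roll":0},{"translation":[0,0,0],"roll":0},{"translation":[0,0,0],"roll":0},{"translation":[0,0,0],"roll":0},{"translation":[0,0,0],"roll":0}], fingers=0, grip_force=30)

```text
time: 35.22
tool_pos: [0.507, -0.1059, 0.0173]
tool_rot: [3.141, -0.0, 0.17]
contact_force: [0.2, 0.2, 2.4]
opening: 0.0577
grip_force: 30.0
```

>>> step_arm(commands=[{"translation":[0,0,-8],"roll":0},{"translation":[0,0,-18],"roll":0.03},{"translation":[0,0,-25],"roll":0.04},{"translation":[0,0,-25],"roll":0.038},{"translation":[0,0,-22],"roll":0},{"translation":[0,0,-6],"roll":0},{"translation":[0,0,0],"roll":0}])

```text
time: 35.8
tool_pos: [0.5078, -0.1061, 0.1227]
tool_rot: [3.14, -0.003, 0.062]
contact_force: [0.1, 0.2, -3.3]
opening: 0.0576
grip_force: 30.0
```

>>> step_arm(commands=[{"translation":[0,-22.2,0],"roll":0},{"translation":[0,-22.2,0],"roll":0},{"translation":[0,-22.2,0],"roll":0},{"translation":[0,-22.2,0],"roll":0},{"translation":[0,-22.2,0],"roll":0},{"translation":[0,-22.2,0],"roll":0},{"translation":[0,-22.2,0],"roll":0},{"translation":[0,-22.2,0],"roll":0},{"translation":[0,-22.2,0],"roll":0},{"translation":[0,-22.2,0],"roll":0},{"translation":[0,-22.2,0],"roll":0},{"translation":[0,-22.2,0],"roll":0},{"translation":[0,-22.2,0],"roll":0},{"translation":[0,-22.2,0],"roll":0},{"translation":[0,-22.2,0],"roll":0},{"translation":[0,-22.2,0],"roll":0},{"translation":[0,-22.2,0],"roll":0},{"translation":[0,0,0],"roll":0},{"translation":[0,0,0],"roll":0},{"translation":[0,0,0],"roll":0}])

```text
time: 37.47
tool_pos: [0.4828, 0.2702, 0.1196]
tool_rot: [3.14, 0.003, 0.062]
contact_force: [0.2, 0.0, -2.3]
opening: 0.0577
grip_force: 30.0
```

```bash
python3 go.py .4845 .2718 .0393 .062; python3 -c "
from h import *
cv2.imwrite('pics/f.png',cv2.resize(read_camera('scene')[90:240,300:480,::-1],None,fx=4,fy=4,interpolation=cv2.INTER_CUBIC))"
```

```text
roll 0.0 shift [ 1.8 -1.5 80.3] n 4 row [ 0.45 -0.38 20.07]
```

View pics/f.png

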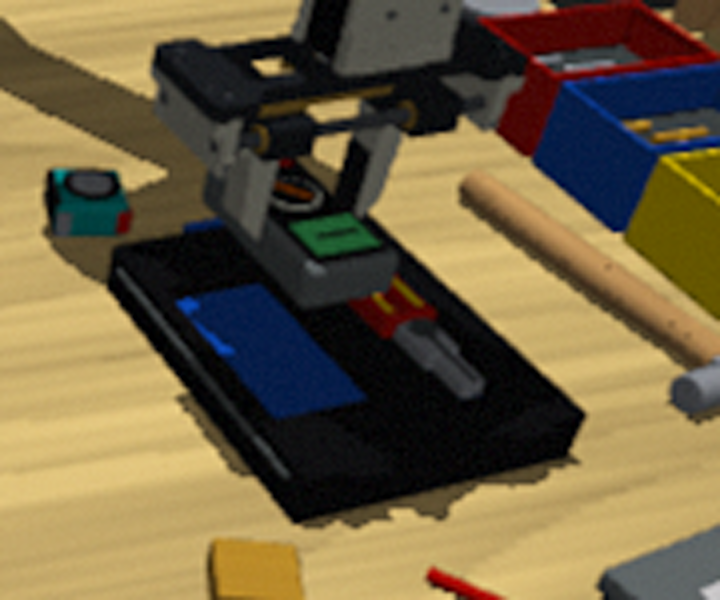

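The meter at (310,240) is held face up, and the pliers sit in their pocket at (430,350). Lowering.

>>> step_arm(commands=[{"translation":[0.7,-0.6,10],"roll":0},{"translation":[0.6,-0.5,20],"roll":0},{"translation":[0,0,20],"roll":0},{"translation":[0,0,14],"roll":0},{"translation":[0,0,8],"roll":0},{"translation":[0,0,4],"roll":0},{"translation":[0,0,1],"roll":0},{"translation":[0,0,0],"roll":0},{"translation":[0,0,0],"roll":0},{"translation":[0,0,0],"roll":0}])

```text
time: 38.35
tool_pos: [0.4855, 0.2722, 0.0449]
tool_rot: [-3.141, -0.002, 0.062]
contact_force: [0.4, 0.5, -3.1]
opening: 0.0575
grip_force: 30.0
```

>>> step_arm(commands=[{"translation":[0,0,1],"roll":0},{"translation":[0,0,0],"roll":0},{"translation":[0,0,0],"roll":0}])

```text
time: 38.6
tool_pos: [0.4849, 0.2721, 0.0433]
tool_rot: [-3.142, -0.0, 0.062]
contact_force: [-0.2, -0.2, -2.0]
opening: 0.0577
grip_force: 30.0
```

>>> step_arm(commands=[{"translation":[0,0,1],"roll":0},{"translation":[0,0,1],"roll":0},{"translation":[0,0,0.5],"roll":0},{"translation":[0,0,0],"roll":0},{"translation":[0,0,0],"roll":0}])

```text
time: 39.02
tool_pos: [0.4849, 0.272, 0.0405]
tool_rot: [3.141, 0.0, 0.062]
contact_force: [0.1, -0.4, -2.8]
opening: 0.0579
grip_force: 30.0
```

>>> step_arm(commands=[{"translation":[0,0,0.5],"roll":0},{"translation":[0,0,0.4],"roll":0},{"translation":[0,0,0],"roll":0},{"translation":[0,0,0],"roll":0}])

```text
time: 39.35
tool_pos: [0.4849, 0.272, 0.0396]
tool_rot: [3.141, 0.0, 0.062]
contact_force: [0.6, -0.9, -3.0]
opening: 0.0576
grip_force: 30.0
```

>>> step_arm(commands=[{"translation":[0,0,0.4],"roll":0},{"translation":[0,0,0],"roll":0},{"translation":[0,0,0],"roll":0}])

```text
time: 39.6
tool_pos: [0.4849, 0.2721, 0.0393]
tool_rot: [3.142, -0.0, 0.062]
contact_force: [0.1, 0.3, -1.8]
opening: 0.0579
grip_force: 30.0
```

>>> step_arm(commands=[{"translation":[0,0,0.5],"roll":0},{"translation":[0,0,0],"roll":0},{"translation":[0,0,0],"roll":0}])

```text
time: 39.85
tool_pos: [0.4849, 0.272, 0.0393]
tool_rot: [3.142, -0.0, 0.062]
contact_force: [-1.6, -0.9, 4.4]
opening: 0.0574
grip_force: 30.0
```

>>> step_arm(commands=[{"translation":[0,0,0.3],"roll":0},{"translation":[0,0,0],"roll":0},{"translation":[0,0,0],"roll":0}])

```text
time: 40.1
tool_pos: [0.485, 0.2721, 0.0393]
tool_rot: [-3.142, -0.001, 0.062]
contact_force: [-2.3, -1.5, 7.9]
opening: 0.0578
grip_force: 30.0
```

Seated. Now I release, lift, and move clear for a final look.

>>> step_arm(commands=[{"translation":[0,0,0],"roll":0},{"translation":[0,0,0],"roll":0},{"translation":[0,0,0],"roll":0},{"translation":[0,0,0],"roll":0}], fingers=0.77)

```text
time: 40.43
tool_pos: [0.485, 0.2721, 0.0383]
tool_rot: [3.142, -0.0, 0.062]
contact_force: [0.5, 0.1, 0.4]
opening: 0.0703
grip_force: 0.0
```

>>> step_arm(commands=[{"translation":[0,0,-8],"roll":0},{"translation":[0,0,-20],"roll":0},{"translation":[0,0,-25],"roll":0},{"translation":[0,0,-25],"roll":0},{"translation":[0,0,-25],"roll":0},{"translation":[0,0,-25],"roll":0},{"translation":[0,22,-10],"roll":0},{"translation":[0,22,0],"roll":0},{"translation":[0,22,0],"roll":0},{"translation":[0,22,0],"roll":0},{"translation":[0,22,0],"roll":0},{"translation":[0,22,0],"roll":0},{"translation":[0,22,0],"roll":0},{"translation":[0,22,0],"roll":0},{"translation":[0,22,0],"roll":0},{"translation":[0,22,0],"roll":0},{"translation":[0,22,0],"roll":0},{"translation":[0,22,0],"roll":0},{"translation":[0,0,0],"roll":0}])

```text
time: 42.02
tool_pos: [0.5016, 0.0054, 0.1771]
tool_rot: [3.14, -0.001, 0.059]
contact_force: [-0.3, -0.5, -0.0]
opening: 0.0704
grip_force: 0.0
```

```bash
python3 -c "
from h import *
cv2.imwrite('pics/g.png',cv2.resize(read_camera('top')[80:280,:,::-1],(800,312),interpolation=cv2.INTER_CUBIC))
cv2.imwrite('pics/h.png',cv2.resize(read_camera('scene')[80:290,30:470,::-1],(800,382),interpolation=cv2.INTER_CUBIC))"
```

```text
(no output)
```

View pics/g.png

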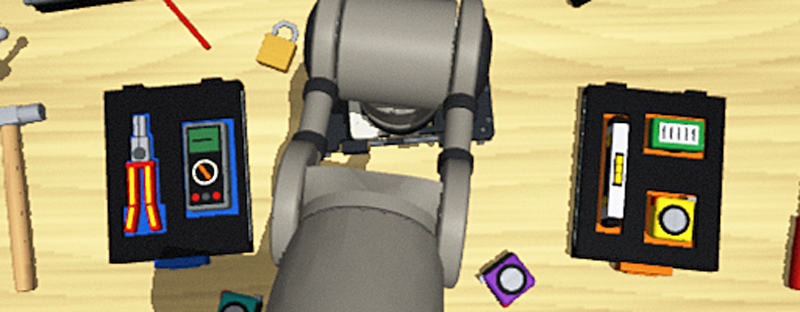

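View pics/h.png

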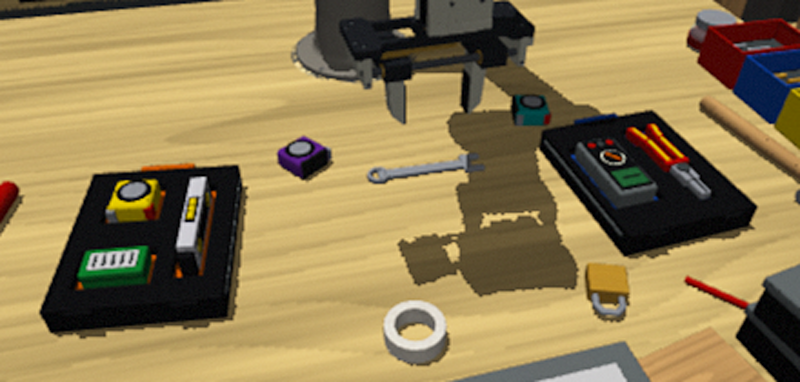

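All five items are seated: pliers (143,180) and meter (207,168) in the blue case, and level (618,170), bit box (675,133) and tape (672,217) in the orange. The masking tape, padlock, spanner and look-alikes haven't moved.

```bash
python3 -c "
from cell import hand_in;print(hand_in())"
```

```text
the job is handed in; nothing more can be done
None
```

Job handed in at about 42 s of the 118 s: in the final pictures all five items are seated in their own pockets, each lowered to contact before release, and nothing else was moved.

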